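# Slot the red pot into the middle of the paint rack

## Task

Put the loose gouache pot with the red band into the middle of the row on the wooden rack, so that it stands in line with the other four, two on either side. There is just room for five once the pots are nudged apart against the metal stops at both ends: slide them along without lifting them out of the rack, feel for the stops and press gently (under 20 N), never forcing a pot against the rack, the stops or another pot. Let go of everything, and leave the bear, the tape roll and the eraser where they are.

Things in the scene. Friction and masses are not known exactly. Their poses are not given: they have to be found in the camera images.
- rack: fixed rack of light wood, 260 mm long (its y), 84 mm deep (its x, which points to the back rail). Origin on the table under the line of the row, midway along the rack; z up. Floor 6 mm thick, from x = -52 to +32 mm; the pots stand along x = 0. Front open (an apron to slide a pot along); at each end of the row an aluminium stop clip
- rail_mid (a point): middle of the back rail's top, 18 mm above the table; axes as the rack's. The rail is 10 mm thick, its front face 20 mm behind the line of the row. Behind it a 5 mm bar joins the stop clips; the clips' arms reach over the rail to 40 mm behind the line, their black thumbscrews to 33 mm above the table
- row_mid (a point): point on the rack's floor, 6 mm above the table, on the line of the row, midway along the rack; axes as the rack's. As found, the four pots stand close together (0.3 mm apart), centred here: centres at about 18 and 55 mm to either side, with 2 to 37 mm free between each outer pot and its stop
- rack_end (a point): left end (+y) of the rack's floor top, on the line of the row. The stop clips are rigid plates 8 mm thick, 34 mm deep, tops 46 mm above the table, clamped immovable and always 186 mm apart inside (five pots and 4 mm of play). The pair is set up to 17 mm to either side of the rack's middle; that is not measured: find it by feel
- red_pot: small round screw pot of gouache, white lid and a red band; 36.4 mm across the lid, 41 mm tall (body 34.4 mm across up to 28 mm, then the lid), 44 to 77 g, rigid; origin at the centre of its underside, z up. Grip it lightly (20 N holds it): pads that swing as they close press it down, and raising it 1 to 2 mm eases that. Stands loose on the table, to the robot's right of the rack
- pot_a: small round screw pot of gouache, white lid and a blue band; 36.4 mm across the lid, 41 mm tall (body 34.4 mm across up to 28 mm, then the lid), 44 to 77 g, rigid; origin at the centre of its underside, z up. Grip it lightly (20 N holds it): pads that swing as they close press it down, and raising it 1 to 2 mm eases that. One of the four in the row; which stands where varies
- pot_b: small round screw pot of gouache, white lid and a plain band; 36.4 mm across the lid, 41 mm tall (body 34.4 mm across up to 28 mm, then the lid), 44 to 77 g, rigid; origin at the centre of its underside, z up. Grip it lightly (20 N holds it): pads that swing as they close press it down, and raising it 1 to 2 mm eases that. One of the four in the row; which stands where varies
- pot_c: small round screw pot of gouache, white lid and a blue band; 36.4 mm across the lid, 41 mm tall (body 34.4 mm across up to 28 mm, then the lid), 44 to 77 g, rigid; origin at the centre of its underside, z up. Grip it lightly (20 N holds it): pads that swing as they close press it down, and raising it 1 to 2 mm eases that. One of the four in the row; which stands where varies
- pot_d: small round screw pot of gouache, white lid and a plain band; 36.4 mm across the lid, 41 mm tall (body 34.4 mm across up to 28 mm, then the lid), 44 to 77 g, rigid; origin at the centre of its underside, z up. Grip it lightly (20 N holds it): pads that swing as they close press it down, and raising it 1 to 2 mm eases that. One of the four in the row; which stands where varies
- bear: yellow toy bear charm, 39x45x62 mm, loose bystander; origin at the centre of its underside
- tape: roll of masking tape lying flat, 104 mm across, 18 mm high, loose bystander; origin at the centre of its underside
- eraser: eraser in a blue sleeve, 18x42x12 mm, loose bystander; origin at the centre of its underside
There are look-alikes about, which are no part of the job. Leave any pink or purple look-alike of the pot_b alone.

How it is judged:
At the end, for the whole second after the job is handed in: all five pots stand upright (within 0.1 rad) and at rest on the rack's floor, each within 7 mm of the line of the row, and the red one is the middle one of the five (no other pot's centre farther than 90 mm from its own, which only the middle place allows) (x of pot_a in the frame of rack between -0.007 and 0.007 m and z of pot_a in the frame of rack between 0.003 and 0.009 m and angle between each of pot_a, pot_b, pot_c, pot_d, red_pot's own z axis and vertical below 0.1 rad and linear speed of each of pot_a, pot_b, pot_c, pot_d, red_pot below 0.02 m/s and x of pot_b in the frame of rack between -0.007 and 0.007 m and z of pot_b in the frame of rack between 0.003 and 0.009 m and x of pot_c in the frame of rack between -0.007 and 0.007 m and z of pot_c in the frame of rack between 0.003 and 0.009 m and x of pot_d in the frame of rack between -0.007 and 0.007 m and z of pot_d in the frame of rack between 0.003 and 0.009 m and x of red_pot in the frame of rack between -0.007 and 0.007 m and z of red_pot in the frame of rack between 0.003 and 0.009 m and horizontal distance between red_pot and pot_a below 0.09 m and horizontal distance between red_pot and pot_b below 0.09 m and horizontal distance between red_pot and pot_c below 0.09 m and horizontal distance between red_pot and pot_d below 0.09 m); the robot touches nothing.
It fails at once if a pot of the row is lifted more than 12 mm off the rack's floor (z of any of pot_a, pot_b, pot_c, pot_d in the frame of rack above 0.018 m).
It fails at once if a pot is pressed against the rack or its stop clips with more than 20 N (contact force between any of pot_a, pot_b, pot_c, pot_d, red_pot and rack above 20 N).
It fails at once if the red pot is pressed against another pot with more than 20 N (contact force between red_pot and pot_a above 20 N or contact force between red_pot and pot_b above 20 N or contact force between red_pot and pot_c above 20 N or contact force between red_pot and pot_d above 20 N).
It fails at once if the bear, the tape roll or the eraser is shifted by more than 20 mm (distance of any of bear, tape, eraser from where it was at the start of the episode above 0.02 m).
It also fails if it takes over 64 s, if anything falls off the work surface, if the arm or the gripper's body presses on something with over 40 N, if the wrist force passes 120 N, or if a joint passes its speed limit or range.

## Robot

A 7-joint arm with a two-finger parallel gripper is mounted at the origin on the work surface; the furniture and walls round the work are solid. World frame = base frame: x ahead of the robot, y to its left, z up, the work surface at z = 0. Lengths are in m, angles in rad, forces in N, time in s.
With the tool pointing down it reaches from about 0.4 to 0.85 m from the base axis. Payload 10.4 kg.
Tool frame: the origin (TCP) lies on the centre line of the jaws, within the pads' length; the fingertips stand 11 mm ahead of it and the grasp point (between the pads) lies 8 mm behind it (tip_reach is the distance from the TCP to the fingertips, in m); z points along the fingers, y is the line along which they close (so a half turn about z gives the same grasp; the last joint's range is limited). The gripper opens to 85 mm and grips with 20 to 120 N. Pads are 22 mm wide; open, the fingers measure 114 mm over their backs; the gripper's body (76 mm by 85 mm) begins 54 mm behind the grasp point. The pads swing forward as they close: fully open they stand 13 mm farther back than shut.
Start: joints at [-1.164, 0.332, -0.065, 1.46, 0.022, 1.35, -0.088], TCP at [0.26, 0.568, 0.242] pointing down, gripper open.
Joint ranges: [-2.6, 2.6], [-0.5, 2.12], [-1.47, 1.34], [0.16, 2.42], [-1.27, 4.41], [0.06, 2.06], [-2.6, 2.6]. Speed limits (rad/s): [2.22, 2.22, 2.79, 2.79, 3.14, 3.14, 3.14].

## Interface

Orientations are given as a unit quaternion [x, y, z, w].
In Python, from workcell import get_obs, camera, hand_in, tip_reach gives the robot as it stands. The module is installed in compiled form; this text tells all that it offers.
- The arm moves only by the tool move_arm, never from a script. Its argument "plan" is a list of rows, each an object with "delta_pos": the shift along the tool's x, y, z in shares of 1 m (1.0 is 1 m), a list of three; "turn": the turn, a rotation vector about the tool's x, y, z in a scale on which 1.0 is 60 degrees, a list of three; "fingers": the closure, from 0 (fully open) to 1 (shut). A call has 1 to 12 rows; each row is the pose to reach, as a shift and turn from the pose commanded when the call began, along the tool's axes at that moment; what a row does not reach only later rows make up. A row lasts 1/8 s, in which the tool goes at most 62.5 mm and 10.7 degrees, less where a joint would pass 70% of its speed; a pose out of reach is approached as far as the arm can. No shift or turn number may pass 1 either way. A call with a gripper value outside its range is refused whole. The fingers move at their own pace and stop on an object; "force" is the grip in N (left out, the last holds). Time passes only in rows, so rows that repeat a pose let the fingers close. It gives the time, the measured TCP pose, the force, the opening and the grip force at its end, in the units of the state.
- get_obs(): the state, without advancing time (a new reading comes with each control period).
- camera(name): name is "scene" or "side" or "wrist"; returns a dict with "color" (384x512x3 uint8, red, green, blue), "range_z" (384x512 float32, m along the optical axis (not along the pixel's ray), 0 where there is no reading), "fx", "fy", "cx", "cy" (pixels), "k1" (the pictures are not rectified: a ray, as slopes to the right and down, at radius r is drawn at 1 + k1 r^2 times it, then the intrinsics apply), "R" (3x3) and "t" (3): a world point X has camera coordinates R X + t; the wrist camera has in their place "tool_from_camera" (4x4, takes a point from camera to tool coordinates, whose origin is the TCP and whose axes are the flange's). Camera axes: x right, y down, z forward; pixel columns grow to the right and rows downward; lengths in m; the calibration is good to about 2 mm. A picture is of the moment at which its call begins: read the wrist's pose just before it.
- hand_in(): hands the job in; it is judged then, once.
The state is a dict: "clock": time; "joint_pos": joint angles; "joint_velocities": joint speeds; "tau": joint torques, N m; "position": TCP position; "ee_rot": TCP orientation; "ft_force": force on the tool from outside, world axes, zero at the start; "torque": the same for the moment, N m; "grip_width": opening from 0.0 (shut) to 1.0 (fully open); "grasp_force": force on a finger pad.
Only numpy, scipy, OpenCV 4.12 (cv2) and the standard library are available. Lean on these libraries where they do the work, as an engineer would, in place of code of your own. Each camera call takes 0.05 s, during which the arm holds its last target. There are 200 camera calls.

## Working session

There is one attempt and no reset: what is moved stays moved. The work goes in short steps, Python scripts to look and compute and a tool call to move; the robot and the scene stay as the last step left them, time stands still between calls to the robot, and variables do not carry over. Pictures are saved under pics/ and viewed, at most 10 in all, crops included, and the job is handed in when it is done.

Besides the shell and the picture viewer there is one more tool, called by a JSON object that holds its "api" and its "payload". move_arm: Moves the arm, as the interface text tells. Its arguments: {"type":"object","properties":{"plan":{"type":"array","items":{"type":"object","properties":{"delta_pos":{"type":"array","items":{"type":"number"}},"turn":{"type":"array","items":{"type":"number"}},"fingers":{"type":"number"}}}},"force":{"type":"number"}},"required":["plan"]}

```bash
mkdir -p pics; cat > h.py <<'E'
import numpy as np, cv2
from workcell import get_obs, camera, hand_in, tip_reach
def save(n,f):
    c=camera(n); np.savez(f'{f}.npz',**c); cv2.imwrite(f'pics/{f}.png',c['color'][:,:,::-1]); return c
def ray(c,u,v):
    x=(u-c['cx'])/c['fx']; y=(v-c['cy'])/c['fy']; X,Y=x,y
    for _ in range(20):
        s=1+c['k1']*(X*X+Y*Y); X,Y=x/s,y/s
    return np.array([X,Y,1.])
def onplane(c,u,v,z):
    d=c['R'].T@ray(c,u,v); o=-c['R'].T@c['t']; return o+d*(z-o[2])/d[2]
def pix(c,P):
    p=c['R']@np.array(P)+c['t']; x,y=p[0]/p[2],p[1]/p[2]; s=1+c['k1']*(x*x+y*y)
    return c['cx']+c['fx']*x*s, c['cy']+c['fy']*y*s
E
python3 - <<'E'
from h import *
a=save('scene','s0'); b=save('side','d0')
cv2.imwrite('pics/both.png',cv2.resize(np.vstack([a['color'],b['color']])[:,:,::-1],None,fx=.78,fy=.78))
print(get_obs(),tip_reach)
for c in(a,b): print(-c['R'].T@c['t'],c['R'][2],c['fx'],c['k1'])
E
```

```text
{'clock': 0.1, 'joint_pos': array([-1.16356606,  0.33280918, -0.06473351,  1.46081801,  0.02162388,
        1.34990085, -0.08849779]), 'joint_velocities': array([-0.00066507, -0.00218317, -0.00096484, -0.00072492,  0.00214261,
       -0.0007345 ,  0.00185136]), 'tau': array([ 1.43740996e-03, -6.26743484e+01,  4.88705363e-02, -3.92433786e+01,
        1.62049674e-02,  6.86821135e-03, -4.09010170e-05]), 'position': array([0.26031076, 0.56787468, 0.24161404]), 'ee_rot': array([ 2.13236378e-01,  9.77000442e-01, -6.11403156e-04, -9.92145076e-05]), 'ft_force': array([ 0.67654433, -0.37790384, -0.84000327]), 'torque': array([-0.00732983,  0.00654537,  0.03614844]), 'grasp_force': 0.0, 'grip_width': 0.9977146805057773} 0.011
[-0.22015886 -0.52645453  0.54512344] [ 0.72726773  0.48618814 -0.48446129] 423.203638040328 -0.002459678273847862
[0.32358983 0.82560724 0.59315723] [ 0.18051542 -0.82969516 -0.52822355] 380.92166922511876 -0.09989281121843586
```

View pics/s0.png

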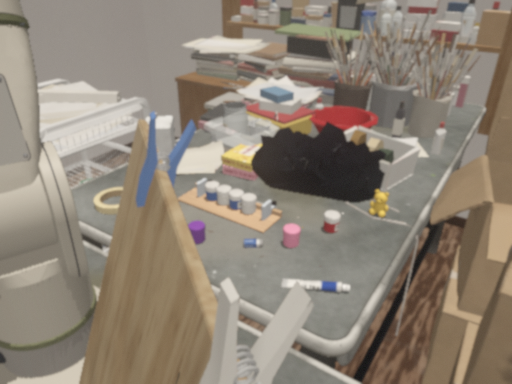

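View pics/d0.png

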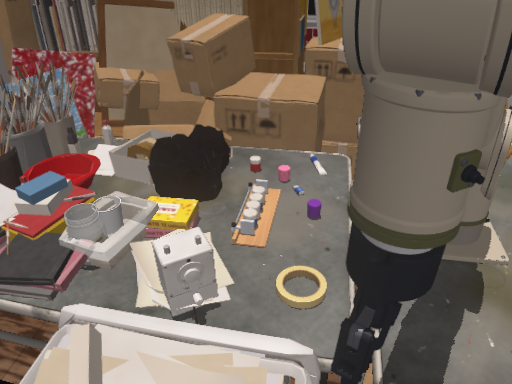

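The scene view shows the rack around (230,207), pots at (211,188), (223,192), (236,197) and (248,203), the red pot at (331,221), the bear at (378,204), pink and purple look-alikes at (291,235) and (197,232), and the eraser at (252,243). In the side view the row runs from (262,187) to (248,226) and the red pot is at (256,163).

```bash
python3 - <<'E'
from h import *
a=cv2.imread('pics/s0.png')[160:260,170:350]; b=cv2.imread('pics/d0.png')[140:260,215:335]
A=cv2.resize(a,(720,400)[:2],interpolation=cv2.INTER_CUBIC)
A=cv2.resize(a,None,fx=2.4,fy=2.4,interpolation=cv2.INTER_CUBIC);B=cv2.resize(b,None,fx=4.8,fy=4.8,interpolation=cv2.INTER_CUBIC)
B=cv2.resize(b,None,fx=3,fy=3,interpolation=cv2.INTER_CUBIC)
W=np.zeros((360,800,3),np.uint8); W[:240,:432]=A; W[:,435:795]=B
cv2.imwrite('pics/crop0.png',W)
for n,f in (('scene','s0'),('side','d0')):
    c=dict(np.load(f+'.npz')); 
    im=c['color'].astype(int); V,U=np.mgrid[:384,:512]
    # point cloud
    r=c['range_z']; x=(U-c['cx'])/c['fx'];y=(V-c['cy'])/c['fy'];X,Y=x.copy(),y.copy()
    for _ in range(20):
        s=1+c['k1']*(X*X+Y*Y);X,Y=x/s,y/s
    P=(np.stack([X*r,Y*r,r],-1)-c['t'])@c['R']
    np.save(f+'P.npy',P)
    box=(r>0)&(P[...,0]>.35)&(P[...,0]<.95)&(abs(P[...,1])<.5)&(P[...,2]>.003)
    hsv=cv2.cvtColor(c['color'],cv2.COLOR_RGB2HSV)
    white=(box&(hsv[...,1]<45)&(hsv[...,2]>150)&(P[...,2]>.025)&(P[...,2]<.06)).astype(np.uint8)
    wood=(box&(hsv[...,0]<22)&(hsv[...,0]>6)&(hsv[...,1]>60)&(P[...,2]<.03)).astype(np.uint8)
    red=(box&((hsv[...,0]<6)|(hsv[...,0]>172))&(hsv[...,1]>130)&(P[...,2]<.05)).astype(np.uint8)
    for nm,m in (('white',white),('wood',wood),('red',red)):
        k,l,s,ce=cv2.connectedComponentsWithStats(m)
        for i in range(1,k):
            if s[i,4]>12:
                p=P[l==i]; print(n,nm,s[i],ce[i].round(1),'med',np.median(p,0).round(3),'mn',p.min(0).round(3),'mx',p.max(0).round(3))
E
```

```text
scene white [234 126  21  10  75] [244.5 130.9] med [0.836 0.203 0.052] mn [0.804 0.15  0.034] mx [0.858 0.222 0.06 ]
scene white [203 133  36  21 260] [220.1 144. ] med [0.735 0.225 0.033] mn [0.694 0.159 0.025] mx [0.767 0.277 0.06 ]
scene white [241 145  18  10 100] [249.7 150. ] med [0.71  0.098 0.054] mn [0.683 0.079 0.051] mx [0.743 0.118 0.059]
scene white [390 147  18  14  99] [398.4 153.2] med [ 0.941 -0.261  0.051] mn [ 0.933 -0.285  0.025] mx [ 0.949 -0.233  0.06 ]
scene white [192 156  30  10 117] [208.8 160.9] med [0.63  0.187 0.027] mn [0.585 0.151 0.025] mx [0.679 0.216 0.033]
scene white [384 156  35  28 282] [400.5 170. ] med [ 0.847 -0.296  0.042] mn [ 0.781 -0.318  0.025] mx [ 0.927 -0.274  0.06 ]
scene white [197 178  60  31 712] [227.8 192.5] med [0.489 0.017 0.045] mn [ 0.477 -0.061  0.025] mx [0.535 0.106 0.05 ]
scene white [262 200  11  14  97] [266.3 206.6] med [ 0.493 -0.095  0.038] mn [ 0.478 -0.097  0.025] mx [ 0.517 -0.089  0.049]
scene white [324 211  17  13 175] [332.3 216.6] med [ 0.537 -0.238  0.04 ] mn [ 0.524 -0.253  0.025] mx [ 0.561 -0.216  0.043]
[... 1827 characters left out ...]
1  188   50   59 1075] [259.9 222.4] med [0.47  0.073 0.007] mn [ 0.446 -0.115  0.003] mx [0.53  0.147 0.02 ]
side wood [237 196  12  30  56] [242.4 212.1] med [0.525 0.043 0.019] mn [ 0.519 -0.042  0.017] mx [0.528 0.093 0.023]
side wood [284 266  10   4  13] [288.5 267.7] med [0.381 0.222 0.018] mn [0.372 0.214 0.017] mx [0.39  0.227 0.019]
side wood [282 266  22  32 190] [291.8 277.4] med [0.371 0.233 0.017] mn [0.35  0.211 0.003] mx [0.39  0.302 0.022]
side wood [276 287  23  20 138] [286.9 299.2] med [0.373 0.307 0.011] mn [0.35  0.28  0.003] mx [0.399 0.314 0.021]
side red [251 164   9   7  50] [255.  167.2] med [ 0.542 -0.219  0.014] mn [ 0.53  -0.229  0.003] mx [ 0.556 -0.213  0.022]
```

View pics/crop0.png

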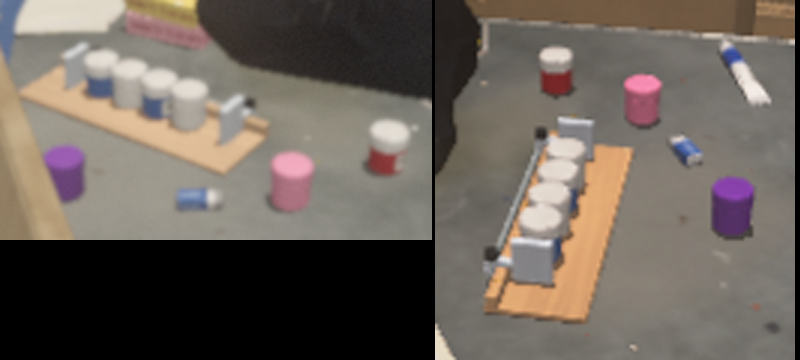

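The crop shows the rack nearly aligned with world y, four pots in it, stops at crop (75,65) and (232,118), and the red pot clear of everything to the right.

```bash
python3 - <<'E'
from h import *
for f in('s0','d0'):
    c=dict(np.load(f+'.npz'));P=np.load(f+'P.npy');r=c['range_z'];hsv=cv2.cvtColor(c['color'],cv2.COLOR_RGB2HSV)
    reg=(r>0)&(P[...,0]>.43)&(P[...,0]<.57)&(P[...,1]>-.13)&(P[...,1]<.16)
    top=reg&(P[...,2]>.0435)&(P[...,2]<.052)
    p=P[top]; 
    print(f,'top n',len(p),'z',np.median(p[:,2]).round(4))
    h,e=np.histogram(p[:,1],np.arange(-.11,.13,.004)); print(dict(zip((e[:-1]*1000).round().astype(int).tolist(),h.tolist())))
    for lo in np.arange(-.1,.12,.02):
        q=p[(p[:,1]>=lo)&(p[:,1]<lo+.02)]
        if len(q)>5: print(round(lo,3),len(q),q[:,0].min().round(4),q[:,0].max().round(4),q[:,2].mean().round(4))
    # front edge of wood: per y bin
    w=reg&(abs(P[...,2]-.006)<.004)&(hsv[...,0]<22)&(hsv[...,0]>6)&(hsv[...,1]>60)
    q=P[w]
    m=cv2.minAreaRect((q[:,:2]*1000).astype(np.float32)); print('wood rect',m, cv2.boxPoints(m).round(1).tolist())
    xs=[];ys=[]
    for lo in np.arange(-.1,.13,.01):
        s=q[(q[:,1]>=lo)&(q[:,1]<lo+.01)]
        if len(s)>3: i=s[:,0].argmin(); xs.append(s[i,0]);ys.append(s[i,1])
    k=np.polyfit(ys,xs,1); print('front edge x=k*y+b',k.round(4), 'resid',np.std(xs-np.polyval(k,ys)).round(4))
    w=reg&(abs(P[...,2]-.018)<.003)&(hsv[...,0]<22)&(hsv[...,0]>6)&(hsv[...,1]>60)&(P[...,0]>.5)
    q=P[w];print('rail',len(q),np.polyfit(q[:,1],q[:,0],1).round(4),q.min(0).round(3),q.max(0).round(3))
    # red
    R=(r>0)&(abs(P[...,0]-.54)<.035)&(abs(P[...,1]+.23)<.035)&(P[...,2]>.036)&(P[...,2]<.046)
    q=P[R];print('red',len(q),q.min(0).round(4),q.max(0).round(4),cv2.minEnclosingCircle((q[:,:2]*1000).astype(np.float32)))
    R=(r>0)&(P[...,0]>.45)&(P[...,0]<.7)&(P[...,1]>-.4)&(P[...,1]<-.13)&(P[...,2]>.004)&(P[...,2]<.25)
    k,l,s,ce=cv2.connectedComponentsWithStats(R.astype(np.uint8))
    for i in range(1,k):
        if s[i,4]>15: q=P[l==i]; print('obj',s[i],q.min(0).round(3),q.max(0).round(3))
E
```

```text
s0 top n 442 z 0.0462
{-110: 0, -106: 0, -102: 0, -98: 13, -94: 11, -90: 8, -86: 0, -82: 0, -78: 0, -74: 0, -70: 0, -66: 0, -62: 5, -58: 13, -54: 12, -50: 15, -46: 12, -42: 13, -38: 14, -34: 10, -30: 9, -26: 3, -22: 11, -18: 13, -14: 9, -10: 15, -6: 12, -2: 15, 2: 13, 6: 7, 10: 3, 14: 11, 18: 12, 22: 10, 26: 13, 30: 12, 34: 10, 38: 14, 42: 7, 46: 3, 50: 9, 54: 11, 58: 10, 62: 12, 66: 12, 70: 10, 74: 14, 78: 8, 82: 2, 86: 0, 90: 0, 94: 3, 98: 15, 102: 8, 106: 0, 110: 0, 114: 0, 118: 0, 122: 0}
-0.1 32 0.481 0.5132 0.0458
-0.06 64 0.4792 0.5142 0.0462
-0.04 47 0.4813 0.5151 0.0462
-0.02 61 0.4785 0.5155 0.0461
0.0 47 0.4798 0.5143 0.0461
0.02 59 0.4793 0.5133 0.0462
0.04 43 0.4821 0.5091 0.0463
0.06 56 0.4794 0.5138 0.0463
0.08 13 0.4787 0.5111 0.0455
0.1 19 0.4787 0.5162 0.0455
wood rect ((478.85455322265625, 12.0821533203125), (81.93659210205078, 262.67449951171875), 2.5104613304138184) [[432.20001220703125, 141.5], [443.70001220703125, -120.9000015258789], [525.5, -117.30000305175781], [514.0, 145.10000610351562]]
front edge x=k*y+b [0.0028 0.4442] resid 0.0009
rail 45 [0.0129 0.521
[... 1232 characters left out ...]
5142 0.0461
wood rect ((486.5570983886719, 16.455833435058594), (261.99835205078125, 83.76953125), 89.2734603881836) [[443.0, -114.0], [526.7999877929688, -115.0999984741211], [530.0999755859375, 146.89999389648438], [446.29998779296875, 148.0]]
front edge x=k*y+b [0.0015 0.4465] resid 0.0008
rail 115 [-0.0099  0.5248] [ 0.518 -0.116  0.015] [0.528 0.146 0.021]
red 62 [ 0.528  -0.2503  0.0363] [ 0.564  -0.2125  0.0438] ((546.8201904296875, -231.2816619873047), 19.065261840820312)
obj [199 126  33  47 748] [ 0.614 -0.367  0.005] [ 0.7   -0.13   0.137]
obj [249 155  12  16 157] [ 0.528 -0.25   0.004] [ 0.564 -0.212  0.044]
obj [278 165   5  16  60] [ 0.45  -0.197  0.005] [ 0.463 -0.166  0.043]
```

```bash
python3 - <<'E'
from h import *
for f in('s0','d0'):
    c=dict(np.load(f+'.npz'));P=np.load(f+'P.npy');r=c['range_z']
    m=(r>0)&(P[...,0]>.522)&(P[...,0]<.56)&(P[...,1]>-.12)&(P[...,1]<.15)&(P[...,2]>.003)
    q=P[m]
    for lo in np.arange(-.12,.15,.03):
        s=q[(q[:,1]>=lo)&(q[:,1]<lo+.03)]
        if len(s): print(f,round(lo,2),len(s),'xmax',s[:,0].max().round(3),'zmax',s[:,2].max().round(3), 'behind rail z', s[s[:,0]>.529][:,2].max().round(3) if (s[:,0]>.529).any() else None)
    m=(r>0)&(P[...,2]>.1)&(P[...,0]>.15)&(P[...,0]<.75)&(abs(P[...,1])<.6)
    q=P[m]; H,ex,ey=np.histogram2d(q[:,0],q[:,1],[np.arange(.15,.8,.1),np.arange(-.6,.61,.1)]); print(H.astype(int))
E
```

```text
s0 -0.12 41 xmax 0.538 zmax 0.034 behind rail z 0.034
s0 -0.09 9 xmax 0.536 zmax 0.033 behind rail z 0.033
s0 -0.06 13 xmax 0.535 zmax 0.019 behind rail z 0.017
s0 0.09 8 xmax 0.536 zmax 0.033 behind rail z 0.033
[[  0   0   0   0   0   0   0   0   0   0   0   0]
 [  0   0   0   0   0   0   0   0   0   0  63  33]
 [345   0   0   0   0   0   0   0   0   0 259 510]
 [ 20   0   0   0   0   0   0   0 134   1 204 477]
 [  0   0   0 199 150 125  69   0 180 137 154 632]
 [  0   0   0 552 425 584 129   0   0   0 105 106]]
d0 -0.12 9 xmax 0.534 zmax 0.033 behind rail z 0.033
d0 -0.09 43 xmax 0.536 zmax 0.034 behind rail z 0.034
d0 -0.06 19 xmax 0.551 zmax 0.02 behind rail z 0.019
d0 -0.03 24 xmax 0.536 zmax 0.02 behind rail z 0.017
d0 0.0 23 xmax 0.536 zmax 0.02 behind rail z 0.019
d0 0.03 25 xmax 0.537 zmax 0.021 behind rail z 0.019
d0 0.06 23 xmax 0.536 zmax 0.021 behind rail z 0.018
d0 0.09 58 xmax 0.538 zmax 0.035 behind rail z 0.035
d0 0.12 32 xmax 0.53 zmax 0.02 behind rail z 0.005
[[    0     0     0     0     0     0     0     0     0     0     0  2052]
 [    0     0     0     0     0     0     0     0     0     0    14 11785]
 [  153     0     0     0     0     0     0     0     0     0   119  3631]
 [  174     0     0     0     0     0     0     0    45   747   116  4324]
 [  173     0     0    22    80    19   143     0   190  1370    73  4320]
 [  160     0     0   251   478   337   451     0     0     0    20  1330]]
```

The manual's scale: turns go in shares of 60 degrees. Converting my numbers, 0.3 rad / 1.0472 = 0.2865.

{"api": "move_arm", "payload": {"plan": [{"delta_pos": [0, 0, 0], "turn": [0, 0, 0.1719], "fingers": 0}, {"delta_pos": [0, 0, 0], "turn": [0, 0, 0.2865], "fingers": 0}], "force": 20}}

```text
clock: 0.35
position: [0.2604, 0.5679, 0.2418]
ee_rot: [0.359, 0.933, -0.0, -0.0]
ft_force: [0.7, 0.3, -0.1]
grip_width: 1.001
grasp_force: 0.0
```

Converted, 0.24 rad / 1.0472 = 0.2292.

{"api": "move_arm", "payload": {"plan": [{"delta_pos": [-0.05, -0.023, -0.03], "turn": [0, 0, 0.0764], "fingers": 0}, {"delta_pos": [-0.1, -0.047, -0.05], "turn": [0, 0, 0.1528], "fingers": 0}, {"delta_pos": [-0.15, -0.07, -0.05], "turn": [0, 0, 0.2292], "fingers": 0}, {"delta_pos": [-0.2, -0.093, -0.05], "turn": [0, 0, 0.3056], "fingers": 0}, {"delta_pos": [-0.25, -0.117, -0.05], "turn": [0, 0, 0.382], "fingers": 0}, {"delta_pos": [-0.3, -0.14, -0.05], "turn": [0, 0, 0.4584], "fingers": 0}, {"delta_pos": [-0.35, -0.163, -0.05], "turn": [0, 0, 0.5348], "fingers": 0}, {"delta_pos": [-0.4, -0.187, -0.04], "turn": [0, 0, 0.6112], "fingers": 0}, {"delta_pos": [-0.45, -0.21, -0.03], "turn": [0, 0, 0.6875], "fingers": 0}, {"delta_pos": [-0.5, -0.233, -0.02], "turn": [0, 0, 0.7639], "fingers": 0}, {"delta_pos": [-0.547, -0.255, -0.01], "turn": [0, 0, 0.8031], "fingers": 0}, {"delta_pos": [-0.547, -0.255, 0], "turn": [0, 0, 0.8031], "fingers": 0}]}}

```text
clock: 1.85
position: [0.4987, 0.0091, 0.2418]
ee_rot: [0.71, 0.705, -0.0, 0.0]
ft_force: [-0.8, 0.7, -0.2]
grip_width: 1.0
grasp_force: 0.0
```

```bash
python3 - <<'E'
from h import *
from scipy.spatial.transform import Rotation as Ro
o=get_obs(); c=save('wrist','w0'); np.savez('w0o.npz',p=o['position'],q=o['ee_rot'])
print(o['position'],o['ee_rot'],c['tool_from_camera'].round(3),c['fx'],o['joint_pos'].round(2))
E
```

```text
[0.49867752 0.00909931 0.24183851] [ 7.09688736e-01  7.04515110e-01 -3.94105068e-04  4.49904643e-04] [[ 0.    -0.961 -0.277  0.07 ]
 [ 1.     0.    -0.     0.001]
 [ 0.    -0.277  0.961 -0.132]
 [ 0.     0.     0.     1.   ]] 344.37544460211427 [-0.62  0.04  0.52  1.81 -0.02  1.3  -0.09]
```

View pics/w0.png

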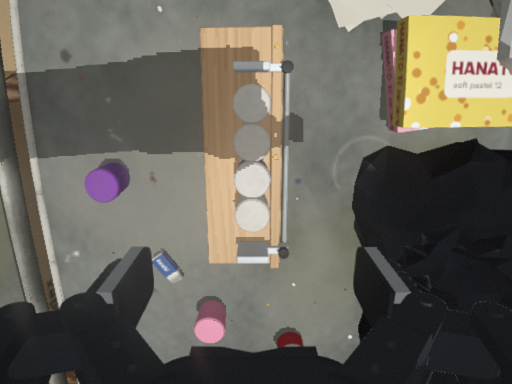

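The wrist view shows the lids at (251,104), (251,142), (252,180) and (252,214), and the stops at (255,67) and (255,250). The red pot is at the lower edge, (290,340).

```bash
cat >> h.py <<'E'
from scipy.spatial.transform import Rotation as Ro
def wristcam(c,p,q):
    T=np.eye(4);T[:3,:3]=Ro.from_quat(q).as_matrix();T[:3,3]=p
    M=np.linalg.inv(T@c['tool_from_camera']); c['R']=M[:3,:3];c['t']=M[:3,3]; return c
E
python3 - <<'E'
from h import *
c=dict(np.load('w0.npz'));o=np.load('w0o.npz');c=wristcam(c,o['p'],o['q'])
g=cv2.cvtColor(c['color'],cv2.COLOR_RGB2GRAY)[80:240,220:290]
g=cv2.resize(g,None,fx=4,fy=4,interpolation=cv2.INTER_CUBIC)
ci=cv2.HoughCircles(g,cv2.HOUGH_GRADIENT,1.5,100,param1=80,param2=25,minRadius=60,maxRadius=85)
for u,v,r in (ci[0] if ci is not None else []):
    U,V=220+(u-1.5)/4,80+(v-1.5)/4; print((U.round(1),V.round(1),r/4),onplane(c,U,V,.047).round(4),'diam',(onplane(c,U+r/4,V,.047)-onplane(c,U-r/4,V,.047)).round(4))
# depth points
V,U=np.mgrid[:384,:512]; r=c['range_z']; x=(U-c['cx'])/c['fx'];y=(V-c['cy'])/c['fy'];X,Y=x.copy(),y.copy()
for _ in range(20):
    s=1+c['k1']*(X*X+Y*Y);X,Y=x/s,y/s
P=(np.stack([X*r,Y*r,r],-1)-c['t'])@c['R']
reg=(r>0)&(P[...,0]>.47)&(P[...,0]<.525)&(P[...,1]>-.12)&(P[...,1]<.15)&(P[...,2]>.04)&(P[...,2]<.055)
q=P[reg];print(np.median(q[:,2]))
h,e=np.histogram(q[:,1],np.arange(-.11,.13,.002));print(dict(zip((e[:-1]*1000).round().astype(int).tolist(),h.tolist())))
for lo,hi in((-.12,-.07),(-.062,-.027),(-.022,.012),(.016,.048),(.052,.086),(.092,.12)):
    s=q[(q[:,1]>lo)&(q[:,1]<hi)]; print(lo,len(s),s.min(0).round(4),s.max(0).round(4),((s.min(0)+s.max(0))/2).round(4))
hsv=cv2.cvtColor(c['color'],cv2.COLOR_RGB2HSV)
for v in (95,120,160,200,225):
    row=[(u,P[v,u].round(3).tolist()) for u in range(195,300) if (r[v,u]>0)and P[v,u,2]>.003]
    print(v,row[0],row[-1])
np.save('w0P.npy',P)
E
```

```text
(np.float32(251.7), np.float32(178.4), np.float32(18.5625)) [ 0.4977 -0.0025  0.047 ] diam [ 0.0363 -0.0003  0.    ]
(np.float32(251.7), np.float32(217.1), np.float32(18.975)) [ 0.4974 -0.0426  0.047 ] diam [ 0.0383 -0.0003  0.    ]
(np.float32(267.4), np.float32(82.8), np.float32(21.0375)) [0.5129 0.0874 0.047 ] diam [ 0.0384 -0.0002  0.    ]
0.04672127178027047
{-110: 0, -108: 0, -106: 0, -104: 0, -102: 0, -100: 0, -98: 0, -96: 29, -94: 60, -92: 51, -90: 57, -88: 107, -86: 1, -84: 0, -82: 0, -80: 0, -78: 0, -76: 0, -74: 0, -72: 0, -70: 0, -68: 0, -66: 0, -64: 0, -62: 0, -60: 5, -58: 23, -56: 39, -54: 48, -52: 52, -50: 57, -48: 58, -46: 64, -44: 69, -42: 70, -40: 67, -38: 66, -36: 61, -34: 62, -32: 60, -30: 58, -28: 53, -26: 51, -24: 21, -22: 24, -20: 40, -18: 49, -16: 61, -14: 63, -12: 63, -10: 68, -8: 74, -6: 76, -4: 69, -2: 73, 0: 70, 2: 67, 4: 70, 6: 58, 8: 56, 10: 52, 12: 30, 14: 23, 16: 39, 18: 54, 20: 59, 22: 63, 24: 69, 26: 73, 28: 75, 30: 77, 32: 78, 34: 84, 36: 91, 38: 79, 40: 66, 42: 64, 44: 56, 46: 50, 48: 44, 50: 17, 52: 40, 54: 50, 56: 58, 58: 64, 60: 73, 62: 95, 64: 8
[... 364 characters left out ...]
5  0.0405] [ 0.516  -0.027   0.0493] [ 0.4982 -0.0428  0.0449]
-0.022 1033 [ 0.4803 -0.0219  0.0401] [0.5158 0.0119 0.0496] [ 0.4981 -0.005   0.0449]
0.016 1077 [0.4801 0.0162 0.043 ] [0.5156 0.048  0.0495] [0.4979 0.0321 0.0462]
0.052 1188 [0.48   0.052  0.0429] [0.5164 0.0856 0.0495] [0.4982 0.0688 0.0462]
0.092 328 [0.4816 0.0996 0.0432] [0.5144 0.107  0.0484] [0.498  0.1033 0.0458]
95 (202, [0.447, 0.077, 0.005]) (289, [0.536, 0.076, 0.014])
120 (203, [0.446, 0.051, 0.004]) (288, [0.535, 0.051, 0.016])
160 (205, [0.447, 0.008, 0.006]) (288, [0.536, 0.01, 0.017])
200 (206, [0.446, -0.037, 0.006]) (287, [0.536, -0.035, 0.016])
225 (208, [0.447, -0.067, 0.006]) (286, [0.535, -0.064, 0.015])
```

Converted, 0.006 rad / 1.0472 = 0.0057.

{"api": "move_arm", "payload": {"plan": [{"delta_pos": [0.0226, -0.0007, 0.05], "turn": [0, 0, 0.0057], "fingers": 0.41}, {"delta_pos": [0.0226, -0.0007, 0.1], "turn": [0, 0, 0.0057], "fingers": 0.41}, {"delta_pos": [0.0226, -0.0007, 0.15], "turn": [0, 0, 0.0057], "fingers": 0.41}, {"delta_pos": [0.0226, -0.0007, 0.18], "turn": [0, 0, 0.0057], "fingers": 0.41}, {"delta_pos": [0.0226, -0.0007, 0.195], "turn": [0, 0, 0.0057], "fingers": 0.41}, {"delta_pos": [0.0226, -0.0007, 0.204], "turn": [0, 0, 0.0057], "fingers": 0.41}, {"delta_pos": [0.0226, -0.0007, 0.208], "turn": [0, 0, 0.0057], "fingers": 0.41}, {"delta_pos": [0.0226, -0.0007, 0.208], "turn": [0, 0, 0.0057], "fingers": 0.41}]}}

```text
clock: 2.9
position: [0.4978, 0.0362, 0.0349]
ee_rot: [0.709, 0.705, 0.0, 0.0]
ft_force: [0.4, -0.5, -0.0]
grip_width: 0.594
grasp_force: 0.0
```

```bash
python3 - <<'E'
from h import *
b=save('side','d1'); cv2.imwrite('pics/d1c.png',cv2.resize(b['color'][120:260,180:340,::-1],None,fx=4,fy=4,interpolation=cv2.INTER_CUBIC))
E
```

```text
(no output)
```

View pics/d1c.png

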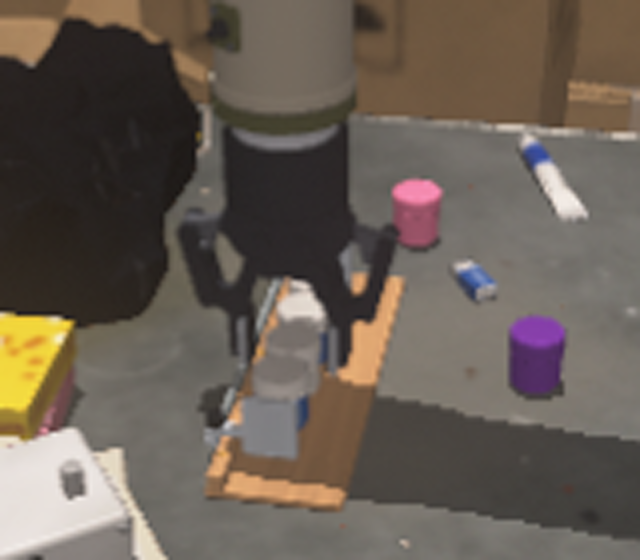

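The side view shows the fingers straddling the inner-left pot, clear of the rail, with the tips above the floor.

{"api": "move_arm", "payload": {"plan": [{"delta_pos": [-0.0045, 0, 0.002], "turn": [0, 0, 0], "fingers": 0.53}, {"delta_pos": [-0.0045, 0, 0.002], "turn": [0, 0, 0], "fingers": 0.53}, {"delta_pos": [-0.0045, 0, 0.002], "turn": [0, 0, 0], "fingers": 0.55}], "force": 20}}

```text
clock: 3.32
position: [0.4974, 0.0315, 0.0324]
ee_rot: [0.709, 0.705, 0.0, -0.0]
ft_force: [0.6, 1.0, 0.0]
grip_width: 0.452
grasp_force: 0.0
```

{"api": "move_arm", "payload": {"plan": [{"delta_pos": [0, 0, 0], "turn": [0, 0, 0], "fingers": 0.57}, {"delta_pos": [0, 0, 0], "turn": [0, 0, 0], "fingers": 0.58}, {"delta_pos": [0, 0, -0.0005], "turn": [0, 0, 0], "fingers": 0.59}], "force": 20}}

```text
clock: 3.7
position: [0.4974, 0.0316, 0.0328]
ee_rot: [0.709, 0.705, 0.0, -0.0]
ft_force: [-0.2, -0.3, -0.4]
grip_width: 0.418
grasp_force: 20.0
```

{"api": "move_arm", "payload": {"plan": [{"delta_pos": [0, 0, -0.001], "turn": [0, 0, 0], "fingers": 0.65}, {"delta_pos": [0.003, 0, -0.001], "turn": [0, 0, 0], "fingers": 0.65}, {"delta_pos": [0.006, 0, -0.001], "turn": [0, 0, 0], "fingers": 0.65}, {"delta_pos": [0.008, 0, -0.001], "turn": [0, 0, 0], "fingers": 0.65}, {"delta_pos": [0.008, 0, -0.001], "turn": [0, 0, 0], "fingers": 0.65}]}}

```text
clock: 4.32
position: [0.4974, 0.0398, 0.0338]
ee_rot: [0.709, 0.705, 0.0, -0.0]
ft_force: [-0.4, -0.4, -0.1]
grip_width: 0.412
grasp_force: 20.0
```

{"api": "move_arm", "payload": {"plan": [{"delta_pos": [0.001, 0, 0], "turn": [0, 0, 0], "fingers": 0.65}, {"delta_pos": [0.002, 0, 0], "turn": [0, 0, 0], "fingers": 0.65}, {"delta_pos": [0.002, 0, 0], "turn": [0, 0, 0], "fingers": 0.65}]}}

```text
clock: 4.7
position: [0.4974, 0.0416, 0.0338]
ee_rot: [0.709, 0.705, 0.0, -0.0]
ft_force: [0.3, 0.1, -1.4]
grip_width: 0.418
grasp_force: 20.0
```

{"api": "move_arm", "payload": {"plan": [{"delta_pos": [0.001, 0, 0], "turn": [0, 0, 0], "fingers": 0.65}, {"delta_pos": [0.001, 0, 0], "turn": [0, 0, 0], "fingers": 0.65}]}}

```text
clock: 4.95
position: [0.4974, 0.0426, 0.0338]
ee_rot: [0.709, 0.705, 0.0, -0.0]
ft_force: [-0.6, -0.4, -0.3]
grip_width: 0.417
grasp_force: 20.0
```

{"api": "move_arm", "payload": {"plan": [{"delta_pos": [0.0007, 0, 0], "turn": [0, 0, 0], "fingers": 0.65}, {"delta_pos": [0.0007, 0, 0], "turn": [0, 0, 0], "fingers": 0.65}]}}

```text
clock: 5.2
position: [0.4974, 0.0433, 0.0338]
ee_rot: [0.709, 0.705, 0.0, -0.0]
ft_force: [0.4, -0.7, -0.1]
grip_width: 0.419
grasp_force: 20.0
```

{"api": "move_arm", "payload": {"plan": [{"delta_pos": [0.0006, 0, 0], "turn": [0, 0, 0], "fingers": 0.65}, {"delta_pos": [0.0006, 0, 0], "turn": [0, 0, 0], "fingers": 0.65}]}}

```text
clock: 5.45
position: [0.4975, 0.0439, 0.0338]
ee_rot: [0.709, 0.705, 0.0, -0.0]
ft_force: [0.2, -0.8, 0.1]
grip_width: 0.415
grasp_force: 20.0
```

{"api": "move_arm", "payload": {"plan": [{"delta_pos": [0.0006, 0, 0], "turn": [0, 0, 0], "fingers": 0.65}, {"delta_pos": [0.0006, 0, 0], "turn": [0, 0, 0], "fingers": 0.65}]}}

```text
clock: 5.7
position: [0.4974, 0.0442, 0.0338]
ee_rot: [0.709, 0.705, -0.0, 0.0]
ft_force: [-0.2, -2.5, 0.6]
grip_width: 0.414
grasp_force: 20.0
```

{"api": "move_arm", "payload": {"plan": [{"delta_pos": [0.0004, 0, 0], "turn": [0, 0, 0], "fingers": 0.65}, {"delta_pos": [0.0004, 0, 0], "turn": [0, 0, 0], "fingers": 0.65}]}}

```text
clock: 5.95
position: [0.4975, 0.0443, 0.0338]
ee_rot: [0.709, 0.705, -0.0, 0.0]
ft_force: [-0.9, -5.4, -0.4]
grip_width: 0.419
grasp_force: 20.0
```

{"api": "move_arm", "payload": {"plan": [{"delta_pos": [-0.0004, 0, 0], "turn": [0, 0, 0], "fingers": 0.65}, {"delta_pos": [-0.0004, 0, 0.001], "turn": [0, 0, 0], "fingers": 0.65}, {"delta_pos": [-0.0004, 0, 0.0012], "turn": [0, 0, 0], "fingers": 0.53}, {"delta_pos": [-0.0004, 0, 0.0012], "turn": [0, 0, 0], "fingers": 0.41}, {"delta_pos": [-0.0004, 0, 0.0012], "turn": [0, 0, 0], "fingers": 0.41}, {"delta_pos": [-0.0004, 0, 0.0012], "turn": [0, 0, 0], "fingers": 0.41}, {"delta_pos": [-0.0004, 0, -0.02], "turn": [0, 0, 0], "fingers": 0.41}, {"delta_pos": [-0.0004, 0, -0.045], "turn": [0, 0, 0], "fingers": 0.41}, {"delta_pos": [-0.025, 0, -0.08], "turn": [0, 0, 0], "fingers": 0.41}, {"delta_pos": [-0.0493, 0, -0.12], "turn": [0, 0, 0], "fingers": 0.41}, {"delta_pos": [-0.0493, 0, -0.12], "turn": [0, 0, 0], "fingers": 0.41}, {"delta_pos": [-0.0493, 0, -0.12], "turn": [0, 0, 0], "fingers": 0.41}]}}

```text
clock: 7.45
position: [0.4968, -0.0039, 0.1533]
ee_rot: [0.709, 0.705, 0.0, -0.0]
ft_force: [0.1, -0.2, -0.1]
grip_width: 0.589
grasp_force: 0.0
```

```bash
cat > meas.py <<'E'
from h import *
import sys
o=get_obs(); c=save('wrist',sys.argv[1]); c=wristcam(c,o['position'],o['ee_rot'])
V,U=np.mgrid[:384,:512]; r=c['range_z']; x=(U-c['cx'])/c['fx'];y=(V-c['cy'])/c['fy'];X,Y=x.copy(),y.copy()
for _ in range(20):
    s=1+c['k1']*(X*X+Y*Y);X,Y=x/s,y/s
P=(np.stack([X*r,Y*r,r],-1)-c['t'])@c['R']
reg=(r>0)&(P[...,0]>.47)&(P[...,0]<.525)&(P[...,1]>-.12)&(P[...,1]<.15)&(P[...,2]>.04)&(P[...,2]<.055)
q=P[reg]
h,e=np.histogram(q[:,1],np.arange(-.11,.12,.002));print(dict(zip((e[:-1]*1000).round().astype(int).tolist(),h.tolist())))
b=(e[:-1]+.001)
print(o['position'])
E
python3 meas.py w1
```

```text
{-110: 0, -108: 0, -106: 0, -104: 0, -102: 0, -100: 0, -98: 0, -96: 4, -94: 81, -92: 91, -90: 98, -88: 233, -86: 6, -84: 0, -82: 0, -80: 0, -78: 0, -76: 0, -74: 0, -72: 0, -70: 0, -68: 0, -66: 0, -64: 0, -62: 0, -60: 7, -58: 40, -56: 64, -54: 89, -52: 85, -50: 101, -48: 109, -46: 114, -44: 116, -42: 119, -40: 108, -38: 120, -36: 116, -34: 115, -32: 113, -30: 102, -28: 96, -26: 98, -24: 41, -22: 35, -20: 64, -18: 91, -16: 95, -14: 112, -12: 122, -10: 127, -8: 127, -6: 133, -4: 124, -2: 138, 0: 131, 2: 120, 4: 122, 6: 122, 8: 106, 10: 87, 12: 72, 14: 0, 16: 0, 18: 0, 20: 0, 22: 0, 24: 0, 26: 26, 28: 64, 30: 93, 32: 109, 34: 116, 36: 137, 38: 149, 40: 153, 42: 157, 44: 159, 46: 157, 48: 152, 50: 148, 52: 140, 54: 131, 56: 120, 58: 95, 60: 63, 62: 40, 64: 80, 66: 101, 68: 120, 70: 132, 72: 142, 74: 155, 76: 183, 78: 173, 80: 165, 82: 164, 84: 158, 86: 153, 88: 160, 90: 153, 92: 123, 94: 101, 96: 66, 98: 146, 100: 167, 102: 181, 104: 163, 106: 51, 108: 0, 110: 0, 112: 0, 114: 0, 116: 0}
[ 0.49684085 -0.00391605  0.1532688 ]
```

{"api": "move_arm", "payload": {"plan": [{"delta_pos": [-0.001, 0.0008, 0.05], "turn": [0, 0, 0], "fingers": 0.41}, {"delta_pos": [-0.001, 0.0008, 0.085], "turn": [0, 0, 0], "fingers": 0.41}, {"delta_pos": [-0.001, 0.0008, 0.105], "turn": [0, 0, 0], "fingers": 0.41}, {"delta_pos": [-0.001, 0.0008, 0.115], "turn": [0, 0, 0], "fingers": 0.41}, {"delta_pos": [-0.001, 0.0008, 0.1207], "turn": [0, 0, 0], "fingers": 0.45}, {"delta_pos": [-0.001, 0.0008, 0.1207], "turn": [0, 0, 0], "fingers": 0.53}, {"delta_pos": [-0.001, 0.0008, 0.1207], "turn": [0, 0, 0], "fingers": 0.55}, {"delta_pos": [-0.001, 0.0008, 0.1207], "turn": [0, 0, 0], "fingers": 0.55}]}}

```text
clock: 8.5
position: [0.4982, -0.0053, 0.0336]
ee_rot: [0.709, 0.705, 0.0, 0.0]
ft_force: [-0.1, -0.5, 0.5]
grip_width: 0.449
grasp_force: 0.1
```

{"api": "move_arm", "payload": {"plan": [{"delta_pos": [0, 0, 0], "turn": [0, 0, 0], "fingers": 0.57}, {"delta_pos": [0, 0, 0], "turn": [0, 0, 0], "fingers": 0.58}, {"delta_pos": [0, 0, -0.0005], "turn": [0, 0, 0], "fingers": 0.59}, {"delta_pos": [0, 0, -0.0015], "turn": [0, 0, 0], "fingers": 0.65}], "force": 20}}

```text
clock: 9.0
position: [0.4979, -0.0055, 0.0345]
ee_rot: [0.709, 0.705, -0.0, -0.0]
ft_force: [0.1, 0.5, -1.5]
grip_width: 0.415
grasp_force: 20.0
```

{"api": "move_arm", "payload": {"plan": [{"delta_pos": [-0.004, 0, 0], "turn": [0, 0, 0], "fingers": 0.65}, {"delta_pos": [-0.008, 0, 0], "turn": [0, 0, 0], "fingers": 0.65}, {"delta_pos": [-0.012, 0, 0], "turn": [0, 0, 0], "fingers": 0.65}, {"delta_pos": [-0.016, 0, 0], "turn": [0, 0, 0], "fingers": 0.65}, {"delta_pos": [-0.02, 0, 0], "turn": [0, 0, 0], "fingers": 0.65}, {"delta_pos": [-0.023, 0, 0], "turn": [0, 0, 0], "fingers": 0.65}, {"delta_pos": [-0.024, 0, 0], "turn": [0, 0, 0], "fingers": 0.65}, {"delta_pos": [-0.024, 0, 0], "turn": [0, 0, 0], "fingers": 0.65}]}}

```text
clock: 10.0
position: [0.4978, -0.0295, 0.0346]
ee_rot: [0.709, 0.705, 0.0, -0.0]
ft_force: [0.3, -0.0, -0.4]
grip_width: 0.421
grasp_force: 20.0
```

{"api": "move_arm", "payload": {"plan": [{"delta_pos": [-0.001, 0, 0], "turn": [0, 0, 0], "fingers": 0.65}, {"delta_pos": [-0.001, 0, 0], "turn": [0, 0, 0], "fingers": 0.65}]}}

```text
clock: 10.25
position: [0.4978, -0.0304, 0.0346]
ee_rot: [0.709, 0.705, 0.0, -0.0]
ft_force: [-1.1, 0.6, -0.5]
grip_width: 0.416
grasp_force: 20.0
```

{"api": "move_arm", "payload": {"plan": [{"delta_pos": [-0.001, 0, 0], "turn": [0, 0, 0], "fingers": 0.65}, {"delta_pos": [-0.001, 0, 0], "turn": [0, 0, 0], "fingers": 0.65}]}}

```text
clock: 10.5
position: [0.4978, -0.0315, 0.0346]
ee_rot: [0.709, 0.705, 0.0, -0.0]
ft_force: [0.5, -0.9, -0.2]
grip_width: 0.421
grasp_force: 20.0
```

{"api": "move_arm", "payload": {"plan": [{"delta_pos": [-0.0006, 0, 0], "turn": [0, 0, 0], "fingers": 0.65}, {"delta_pos": [-0.0006, 0, 0], "turn": [0, 0, 0], "fingers": 0.65}]}}

```text
clock: 10.75
position: [0.4978, -0.0321, 0.0346]
ee_rot: [0.709, 0.705, 0.0, -0.0]
ft_force: [0.2, 1.0, -0.3]
grip_width: 0.416
grasp_force: 20.0
```

{"api": "move_arm", "payload": {"plan": [{"delta_pos": [-0.0005, 0, 0], "turn": [0, 0, 0], "fingers": 0.65}, {"delta_pos": [-0.0005, 0, 0], "turn": [0, 0, 0], "fingers": 0.65}]}}

```text
clock: 11.0
position: [0.4978, -0.0326, 0.0346]
ee_rot: [0.709, 0.705, 0.0, -0.0]
ft_force: [-0.0, 0.3, -1.2]
grip_width: 0.415
grasp_force: 20.0
```

{"api": "move_arm", "payload": {"plan": [{"delta_pos": [-0.0005, 0, 0], "turn": [0, 0, 0], "fingers": 0.65}, {"delta_pos": [-0.0005, 0, 0], "turn": [0, 0, 0], "fingers": 0.65}]}}

```text
clock: 11.25
position: [0.4978, -0.0331, 0.0346]
ee_rot: [0.709, 0.705, 0.0, -0.0]
ft_force: [-0.4, 0.5, -0.3]
grip_width: 0.419
grasp_force: 20.0
```

{"api": "move_arm", "payload": {"plan": [{"delta_pos": [-0.0005, 0, 0], "turn": [0, 0, 0], "fingers": 0.65}, {"delta_pos": [-0.0005, 0, 0], "turn": [0, 0, 0], "fingers": 0.65}]}}

```text
clock: 11.5
position: [0.4978, -0.0332, 0.0346]
ee_rot: [0.709, 0.705, 0.0, -0.0]
ft_force: [0.1, 3.0, -1.0]
grip_width: 0.417
grasp_force: 20.0
```

{"api": "move_arm", "payload": {"plan": [{"delta_pos": [0.0004, 0, 0], "turn": [0, 0, 0], "fingers": 0.65}, {"delta_pos": [0.0004, 0, 0.0012], "turn": [0, 0, 0], "fingers": 0.65}, {"delta_pos": [0.0004, 0, 0.0012], "turn": [0, 0, 0], "fingers": 0.53}, {"delta_pos": [0.0004, 0, 0.0012], "turn": [0, 0, 0], "fingers": 0.41}, {"delta_pos": [0.0004, 0, 0.0012], "turn": [0, 0, 0], "fingers": 0.41}, {"delta_pos": [0.0004, 0, -0.02], "turn": [0, 0, 0], "fingers": 0.41}, {"delta_pos": [0.0004, 0, -0.07], "turn": [0, 0, 0], "fingers": 0.41}, {"delta_pos": [-0.05, 0.01, -0.11], "turn": [0, 0, 0], "fingers": 0.41}, {"delta_pos": [-0.1, 0.025, -0.12], "turn": [0, 0, 0], "fingers": 0.41}, {"delta_pos": [-0.15, 0.04, -0.12], "turn": [0, 0, 0], "fingers": 0.41}, {"delta_pos": [-0.1993, 0.048, -0.12], "turn": [0, 0, 0], "fingers": 0.41}, {"delta_pos": [-0.1993, 0.048, -0.12], "turn": [0, 0, 0], "fingers": 0.41}]}}

```text
clock: 13.0
position: [0.5436, -0.238, 0.1546]
ee_rot: [0.711, 0.703, -0.001, 0.001]
ft_force: [0.3, 1.1, -0.0]
grip_width: 0.589
grasp_force: 0.0
```

```bash
python3 - <<'E'
from h import *
o=get_obs(); c=save('wrist','w2'); c=wristcam(c,o['position'],o['ee_rot'])
V,U=np.mgrid[:384,:512]; r=c['range_z']; x=(U-c['cx'])/c['fx'];y=(V-c['cy'])/c['fy'];X,Y=x.copy(),y.copy()
for _ in range(20):
    s=1+c['k1']*(X*X+Y*Y);X,Y=x/s,y/s
P=(np.stack([X*r,Y*r,r],-1)-c['t'])@c['R']
reg=(r>0)&(abs(P[...,0]-.545)<.03)&(abs(P[...,1]+.233)<.035)&(P[...,2]>.038)&(P[...,2]<.045)
q=P[reg];print(len(q),q.min(0).round(4),q.max(0).round(4),((q.min(0)+q.max(0))/2).round(4),np.median(q[:,2]),cv2.minEnclosingCircle((q[:,:2]*1000).astype(np.float32)),o['position'])
m=(r>0)&(P[...,0]>.565)&(P[...,0]<.62)&(P[...,1]<-.19)&(P[...,1]>-.28)&(P[...,2]>.01)&(P[...,2]<.15); print('near obstacles',m.sum(), P[m].min(0) if m.any() else '')
E
```

```text
1817 [ 0.5276 -0.2523  0.038 ] [ 0.5634 -0.2161  0.0435] [ 0.5455 -0.2342  0.0408] 0.04086266247804702 ((545.45947265625, -234.11277770996094), 18.250669479370117) [ 0.54356626 -0.23796195  0.15455723]
near obstacles 186 [ 0.56897294 -0.24942571  0.0451274 ]
```

View pics/w2.png

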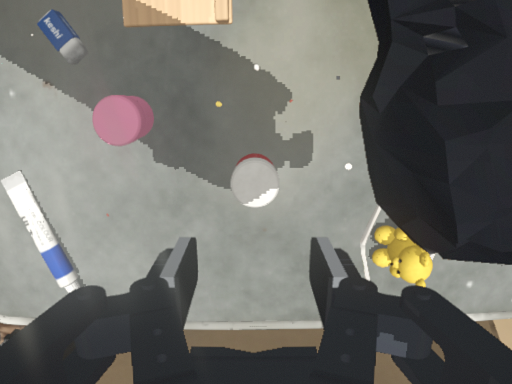

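The wrist view shows the red pot's lid at (255,180) with free space for both fingers. The bear is at (405,255), well clear.

{"api": "move_arm", "payload": {"plan": [{"delta_pos": [0, 0, 0.03], "turn": [0, 0, 0], "fingers": 0.41}, {"delta_pos": [0, 0, 0.06], "turn": [0, 0, 0], "fingers": 0.41}, {"delta_pos": [0, 0, 0.06], "turn": [0, 0, 0], "fingers": 0.41}]}}

```text
clock: 13.42
position: [0.5435, -0.2311, 0.0928]
ee_rot: [0.709, 0.706, -0.001, -0.002]
ft_force: [-0.4, -0.4, 0.1]
grip_width: 0.587
grasp_force: 0.0
```

{"api": "move_arm", "payload": {"plan": [{"delta_pos": [-0.0025, 0.0019, 0.03], "turn": [0, 0, 0], "fingers": 0.41}, {"delta_pos": [-0.0025, 0.0019, 0.05], "turn": [0, 0, 0], "fingers": 0.41}, {"delta_pos": [-0.0025, 0.0019, 0.06], "turn": [0, 0, 0], "fingers": 0.41}, {"delta_pos": [-0.0025, 0.0019, 0.0645], "turn": [0, 0, 0], "fingers": 0.45}, {"delta_pos": [-0.0025, 0.0019, 0.0645], "turn": [0, 0, 0], "fingers": 0.53}, {"delta_pos": [-0.0025, 0.0019, 0.0645], "turn": [0, 0, 0], "fingers": 0.55}, {"delta_pos": [-0.0025, 0.0019, 0.0645], "turn": [0, 0, 0], "fingers": 0.58}, {"delta_pos": [-0.0025, 0.0019, 0.064], "turn": [0, 0, 0], "fingers": 0.6}, {"delta_pos": [-0.0025, 0.0019, 0.064], "turn": [0, 0, 0], "fingers": 0.65}]}}

```text
clock: 14.55
position: [0.5467, -0.2357, 0.0308]
ee_rot: [0.709, 0.705, 0.0, 0.0]
ft_force: [-0.4, 0.7, 3.2]
grip_width: 0.415
grasp_force: 20.2
```

{"api": "move_arm", "payload": {"plan": [{"delta_pos": [0, 0, -0.002], "turn": [0, 0, 0], "fingers": 0.65}, {"delta_pos": [0, 0, -0.01], "turn": [0, 0, 0], "fingers": 0.65}, {"delta_pos": [0, 0, -0.04], "turn": [0, 0, 0], "fingers": 0.65}, {"delta_pos": [0, 0, -0.09], "turn": [0, 0, 0], "fingers": 0.65}, {"delta_pos": [0, 0, -0.09], "turn": [0, 0, 0], "fingers": 0.65}, {"delta_pos": [0, 0, -0.09], "turn": [0, 0, 0], "fingers": 0.65}, {"delta_pos": [0, 0, -0.09], "turn": [0, 0, 0], "fingers": 0.65}]}}

```text
clock: 15.42
position: [0.5458, -0.2353, 0.1194]
ee_rot: [0.709, 0.705, -0.0, -0.001]
ft_force: [0.1, -0.6, -0.7]
grip_width: 0.416
grasp_force: 20.2
```

```bash
python3 - <<'E'
from h import *
o=get_obs(); c=save('wrist','w3'); c=wristcam(c,o['position'],o['ee_rot'])
s=save('side','d3')
def cloud(c):
    V,U=np.mgrid[:384,:512]; r=c['range_z']; x=(U-c['cx'])/c['fx'];y=(V-c['cy'])/c['fy'];X,Y=x.copy(),y.copy()
    for _ in range(20):
        k=1+c['k1']*(X*X+Y*Y);X,Y=x/k,y/k
    return (np.stack([X*r,Y*r,r],-1)-c['t'])@c['R']
P=cloud(c);p=o['position'];hsv=cv2.cvtColor(c['color'],cv2.COLOR_RGB2HSV)
m=(c['range_z']>0)&(abs(P[...,0]-p[0])<.017)&(abs(P[...,1]-p[1])<.03)&(P[...,2]-p[2]>-.01)&(P[...,2]-p[2]<.025)
q=P[m]; print(p,len(q),q.min(0)-p,q.max(0)-p,np.median(q[:,2])-p[2])
t=q[q[:,2]-p[2]>np.percentile(q[:,2]-p[2],60)-.004]; print(cv2.minEnclosingCircle(((t-p)[:,:2]*1000).astype(np.float32)))
im=np.vstack([c['color'],s['color'][60:300]]); cv2.imwrite('pics/w3b.png',cv2.resize(im[:,:,::-1],None,fx=.95,fy=.95))
E
```

```text
[ 0.5458102  -0.23528265  0.11944622] 6525 [-0.01699618 -0.01670803 -0.00999268] [0.01697496 0.02032077 0.02445253] 0.009890640173466636
((-0.2181013822555542, 1.6729846000671387), 19.100854873657227)
```

View pics/w3b.png

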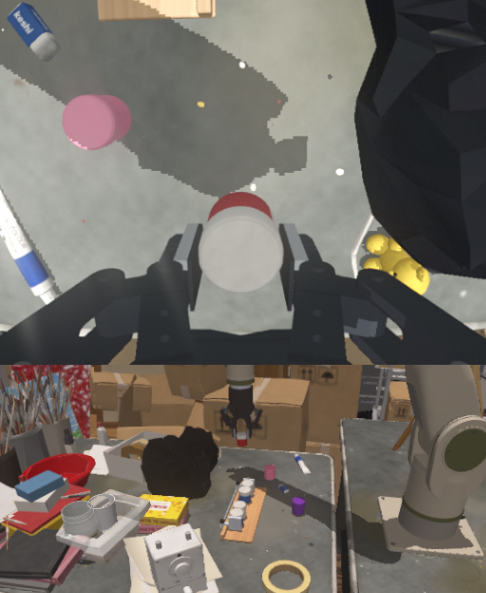

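The pot is held upright in the jaws, lid at (240,250), and its underside is clear of everything. Next I carry it to a spot in front of the gap.

{"api": "move_arm", "payload": {"plan": [{"delta_pos": [0.04, -0.02, -0.02], "turn": [0, 0, 0], "fingers": 0.65}, {"delta_pos": [0.08, -0.04, -0.02], "turn": [0, 0, 0], "fingers": 0.65}, {"delta_pos": [0.12, -0.06, -0.02], "turn": [0, 0, 0], "fingers": 0.65}, {"delta_pos": [0.16, -0.08, -0.02], "turn": [0, 0, 0], "fingers": 0.65}, {"delta_pos": [0.2, -0.1, -0.02], "turn": [0, 0, 0], "fingers": 0.65}, {"delta_pos": [0.225, -0.106, 0], "turn": [0, 0, 0], "fingers": 0.65}, {"delta_pos": [0.239, -0.106, 0.02], "turn": [0, 0, 0], "fingers": 0.65}, {"delta_pos": [0.239, -0.106, 0.02], "turn": [0, 0, 0], "fingers": 0.65}, {"delta_pos": [0.239, -0.106, 0.02], "turn": [0, 0, 0], "fingers": 0.65}, {"delta_pos": [0.239, -0.106, 0.02], "turn": [0, 0, 0], "fingers": 0.65}]}}

```text
clock: 16.77
position: [0.4424, 0.0032, 0.1013]
ee_rot: [0.71, 0.705, 0.0, 0.0]
ft_force: [0.6, -0.4, -0.8]
grip_width: 0.418
grasp_force: 20.3
```

```bash
cat > meas2.py <<'E'
from h import *
import sys
o=get_obs(); c=save('wrist',sys.argv[1]); c=wristcam(c,o['position'],o['ee_rot'])
V,U=np.mgrid[:384,:512]; r=c['range_z']; x=(U-c['cx'])/c['fx'];y=(V-c['cy'])/c['fy'];X,Y=x.copy(),y.copy()
for _ in range(20):
    k=1+c['k1']*(X*X+Y*Y);X,Y=x/k,y/k
P=(np.stack([X*r,Y*r,r],-1)-c['t'])@c['R'];p=o['position'];print(p,o['ft_force'].round(1))
hi=(r>0)&(abs(P[...,0]-p[0])<.016)&(abs(P[...,1]-p[1])<.03)&(abs(P[...,2]-p[2]-.01)<.003)
q=P[hi];print('held y',q[:,1].min().round(4),q[:,1].max().round(4),'mid',((q[:,1].min()+q[:,1].max())/2).round(4),'z',np.median(q[:,2]).round(4))
reg=(r>0)&(P[...,0]>.477)&(P[...,0]<.525)&(P[...,1]>-.12)&(P[...,1]<.12)&(abs(P[...,2]-.0465)<.004)
q=P[reg]
h,e=np.histogram(q[:,1],np.arange(-.1,.12,.002));print(dict(zip((e[:-1]*1000).round().astype(int).tolist(),h.tolist())))
m=q[(q[:,1]>-.06)&(q[:,1]<-.01)];n=q[(q[:,1]>.0)&(q[:,1]<.06)]
for s in(m,n):
    if len(s): print(len(s),s.min(0).round(4),s.max(0).round(4))
if len(m)and len(n):print('gap',m[:,1].max(),n[:,1].min(),'mid',(m[:,1].max()+n[:,1].min())/2)
E
python3 meas2.py w4
```

```text
[0.4424234  0.00323372 0.101261  ] [ 0.6 -0.4 -0.8]
held y -0.0131 0.0231 mid 0.005 z 0.1114
{-100: 0, -98: 0, -96: 0, -94: 0, -92: 0, -90: 0, -88: 0, -86: 0, -84: 0, -82: 0, -80: 0, -78: 0, -76: 0, -74: 0, -72: 0, -70: 0, -68: 0, -66: 0, -64: 0, -62: 0, -60: 0, -58: 0, -56: 0, -54: 0, -52: 0, -50: 0, -48: 0, -46: 8, -44: 29, -42: 37, -40: 53, -38: 57, -36: 85, -34: 100, -32: 98, -30: 100, -28: 115, -26: 111, -24: 122, -22: 110, -20: 114, -18: 135, -16: 114, -14: 17, -12: 0, -10: 0, -8: 0, -6: 0, -4: 0, -2: 0, 0: 0, 2: 0, 4: 0, 6: 0, 8: 0, 10: 0, 12: 0, 14: 0, 16: 0, 18: 0, 20: 0, 22: 0, 24: 0, 26: 26, 28: 100, 30: 139, 32: 161, 34: 189, 36: 209, 38: 205, 40: 248, 42: 224, 44: 243, 46: 246, 48: 212, 50: 241, 52: 229, 54: 185, 56: 195, 58: 167, 60: 121, 62: 63, 64: 99, 66: 161, 68: 202, 70: 226, 72: 234, 74: 243, 76: 254, 78: 262, 80: 267, 82: 259, 84: 267, 86: 262, 88: 245, 90: 227, 92: 211, 94: 172, 96: 118, 98: 197, 100: 270, 102: 261, 104: 264, 106: 118, 108: 0, 110: 0, 112: 0, 114: 0, 116: 0}
1405 [ 0.487  -0.0447  0.0425] [ 0.5164 -0.0131  0.0489]
3219 [0.4795 0.0265 0.0425] [0.5161 0.0599 0.0492]
gap -0.013093583357157199 0.02650381396431145 mid 0.006705115303577126
```

View pics/w4.png

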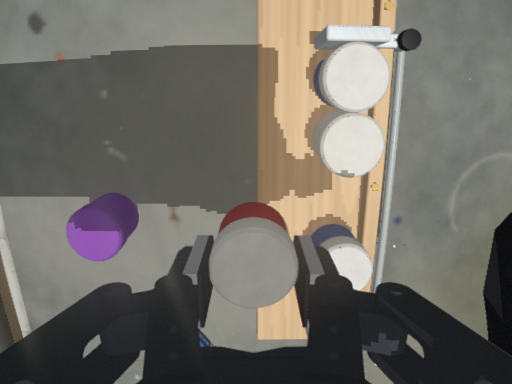

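The wrist view shows the held pot in front of the gap, two pots on the far side at (352,75) and (350,145), and the nearer pair below (350,265). The gap is about 40 mm wide, centred at y ≈ 0.006.

{"api": "move_arm", "payload": {"plan": [{"delta_pos": [0.0012, 0.006, 0.02], "turn": [0, 0, 0], "fingers": 0.65}, {"delta_pos": [0.0012, 0.0126, 0.04], "turn": [0, 0, 0], "fingers": 0.65}, {"delta_pos": [0.0012, 0.0126, 0.055], "turn": [0, 0, 0], "fingers": 0.65}, {"delta_pos": [0.0012, 0.0126, 0.0615], "turn": [0, 0, 0], "fingers": 0.65}, {"delta_pos": [0.0012, 0.0126, 0.0615], "turn": [0, 0, 0], "fingers": 0.65}, {"delta_pos": [0.0012, 0.0126, 0.0615], "turn": [0, 0, 0], "fingers": 0.65}]}}

```text
clock: 17.58
position: [0.4548, 0.0051, 0.0397]
ee_rot: [0.709, 0.705, 0.0, 0.0]
ft_force: [0.8, -0.2, -1.1]
grip_width: 0.416
grasp_force: 20.3
```

{"api": "move_arm", "payload": {"plan": [{"delta_pos": [-0.0005, 0.005, 0.0008], "turn": [0, 0, 0], "fingers": 0.65}, {"delta_pos": [-0.0005, 0.01, 0.0008], "turn": [0, 0, 0], "fingers": 0.65}, {"delta_pos": [-0.0005, 0.015, 0.0008], "turn": [0, 0, 0], "fingers": 0.65}, {"delta_pos": [-0.0005, 0.02, 0.0008], "turn": [0, 0, 0], "fingers": 0.65}, {"delta_pos": [-0.0005, 0.025, 0.0008], "turn": [0, 0, 0], "fingers": 0.65}, {"delta_pos": [-0.0005, 0.028, 0.0008], "turn": [0, 0, 0], "fingers": 0.65}, {"delta_pos": [-0.0005, 0.028, 0.0008], "turn": [0, 0, 0], "fingers": 0.65}]}}

```text
clock: 18.45
position: [0.4827, 0.0044, 0.0383]
ee_rot: [0.709, 0.705, -0.0, 0.0]
ft_force: [0.1, -0.2, 0.4]
grip_width: 0.417
grasp_force: 20.3
```

{"api": "move_arm", "payload": {"plan": [{"delta_pos": [0, 0.003, 0], "turn": [0, 0, 0], "fingers": 0.65}, {"delta_pos": [0, 0.006, 0], "turn": [0, 0, 0], "fingers": 0.65}, {"delta_pos": [0, 0.008, 0], "turn": [0, 0, 0], "fingers": 0.65}, {"delta_pos": [0, 0.008, 0], "turn": [0, 0, 0], "fingers": 0.65}]}}

```text
clock: 18.95
position: [0.4907, 0.0044, 0.0383]
ee_rot: [0.709, 0.705, 0.0, 0.0]
ft_force: [0.2, -0.4, -0.2]
grip_width: 0.42
grasp_force: 20.3
```

{"api": "move_arm", "payload": {"plan": [{"delta_pos": [0, 0.002, 0], "turn": [0, 0, 0], "fingers": 0.65}, {"delta_pos": [0, 0.004, 0], "turn": [0, 0, 0], "fingers": 0.65}, {"delta_pos": [0, 0.006, 0], "turn": [0, 0, 0], "fingers": 0.65}, {"delta_pos": [0, 0.007, 0], "turn": [0, 0, 0], "fingers": 0.65}, {"delta_pos": [0, 0.007, 0], "turn": [0, 0, 0], "fingers": 0.65}]}}

```text
clock: 19.58
position: [0.4975, 0.0043, 0.0383]
ee_rot: [0.709, 0.705, 0.0, -0.0]
ft_force: [-1.1, -0.0, -0.5]
grip_width: 0.415
grasp_force: 20.3
```

{"api": "move_arm", "payload": {"plan": [{"delta_pos": [0, 0, 0.0005], "turn": [0, 0, 0], "fingers": 0.65}, {"delta_pos": [0, 0, 0.001], "turn": [0, 0, 0], "fingers": 0.65}, {"delta_pos": [0, 0, 0.001], "turn": [0, 0, 0], "fingers": 0.65}]}}

```text
clock: 19.95
position: [0.4974, 0.0044, 0.0372]
ee_rot: [0.709, 0.705, -0.0, -0.0]
ft_force: [0.2, 0.6, -0.6]
grip_width: 0.418
grasp_force: 20.3
```

Under 1 mm above the floor; release and rise.

{"api": "move_arm", "payload": {"plan": [{"delta_pos": [0, 0, 0.0004], "turn": [0, 0, 0], "fingers": 0.56}, {"delta_pos": [0, 0, 0.0004], "turn": [0, 0, 0], "fingers": 0.48}, {"delta_pos": [0, 0, 0.0004], "turn": [0, 0, 0], "fingers": 0.41}, {"delta_pos": [0, 0, 0.0004], "turn": [0, 0, 0], "fingers": 0.41}, {"delta_pos": [0, 0, -0.02], "turn": [0, 0, 0], "fingers": 0.41}, {"delta_pos": [0, 0, -0.06], "turn": [0, 0, 0], "fingers": 0.41}, {"delta_pos": [0, 0, -0.12], "turn": [0, 0, 0], "fingers": 0.41}, {"delta_pos": [0, 0, -0.17], "turn": [0, 0, 0], "fingers": 0.41}, {"delta_pos": [0, 0, -0.17], "turn": [0, 0, 0], "fingers": 0.41}, {"delta_pos": [0, 0, -0.17], "turn": [0, 0, 0], "fingers": 0.41}]}}

```text
clock: 21.2
position: [0.4972, 0.0044, 0.2067]
ee_rot: [0.709, 0.705, -0.0, -0.0]
ft_force: [0.2, -0.1, -0.7]
grip_width: 0.587
grasp_force: 0.0
```

```bash
python3 - <<'E'
from h import *
o=get_obs(); c=save('wrist','w5'); c=wristcam(c,o['position'],o['ee_rot'])
V,U=np.mgrid[:384,:512]; r=c['range_z']; x=(U-c['cx'])/c['fx'];y=(V-c['cy'])/c['fy'];X,Y=x.copy(),y.copy()
for _ in range(20):
    k=1+c['k1']*(X*X+Y*Y);X,Y=x/k,y/k
P=(np.stack([X*r,Y*r,r],-1)-c['t'])@c['R']
for k in range(-2,3):
    y0=.006+k*.0375
    q=P[(r>0)&(abs(P[...,1]-y0)<.0165)&(P[...,0]>.465)&(P[...,0]<.53)&(P[...,2]>.04)]
    print(k,q.min(0).round(4),q.max(0).round(4),'xmid',((q.min(0)+q.max(0))/2)[0].round(4),'z',np.median(q[:,2]).round(4))
print(o['position'],o['ft_force'].round(1))
E
```

```text
-2 [ 0.4801 -0.0853  0.04  ] [ 0.5158 -0.0525  0.0493] xmid 0.498 z 0.047
-1 [ 0.4809 -0.0479  0.0402] [ 0.5163 -0.0151  0.0494] xmid 0.4986 z 0.0469
0 [ 0.465  -0.0105  0.0402] [0.53   0.0225 0.289 ] xmid 0.4975 z 0.2711
1 [0.4807 0.0273 0.0437] [0.5163 0.0595 0.049 ] xmid 0.4985 z 0.0468
2 [0.4806 0.065  0.043 ] [0.5152 0.097  0.0492] xmid 0.4979 z 0.0468
[0.49716401 0.00439192 0.20668498] [ 0.2 -0.1 -0.7]
```

View pics/w5.png

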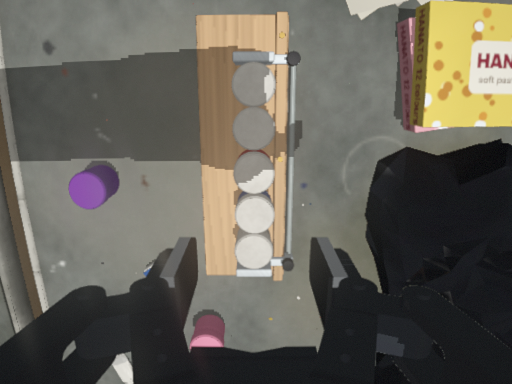

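The wrist view shows five lids in line at (254,84), (254,128), (254,172), (254,213) and (254,250). The red pot is the middle one and the gripper is clear, so I hand in.

```bash
python3 -c "
from workcell import hand_in; print(hand_in())"
```

```text
the job is handed in; nothing more can be done
None
```

The red pot stands in the middle of the row with two pots on either side. All five look in line in the last wrist picture, the gripper is clear, the bear, tape and eraser were never touched, and the job is handed in, though `hand_in()` returned no verdict.

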